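# Close and lock the chilled sample chamber

## Robot

A 6-joint arm with a two-finger parallel gripper is mounted at the origin on the work surface. World frame = base frame: x ahead of the robot, y to its left, z up, the work surface at z = 0. Lengths are in m, angles in rad, forces in N, time in s.
With the tool pointing down it reaches from about 0.225 to 0.725 m from the base axis. Payload 3.1 kg.
Tool frame: the origin (TCP) lies at the very end of the fingers, on their centre line; the grasp point (between the pads) lies 19 mm behind it; z points along the fingers, y is the line along which they close (so a half turn about z gives the same grasp; the last joint's range is limited). The gripper opens to 85 mm and grips with 20 to 120 N. Pads are 22 mm wide; open, the fingers measure 114 mm over their backs; the gripper's body (76 mm by 85 mm) begins 54 mm behind the grasp point. The pads swing forward as they close: fully open they stand 13 mm farther back than shut.
Start: joints at [1.131, 0.048, 0.099, 1.622, 0, 1.443], TCP at [0.161, 0.5, 0.231] pointing down, gripper open.
Joint ranges: [-2.91, 2.91], [-0.99, 1.94], [-1.21, 1.42], [-2.12, 2.29], [-1.49, 1.47], [-3.14, 3.14]. Speed limits (rad/s): [2.79, 2.79, 3.14, 3.14, 3.14, 3.14].

## Interface

Orientations are given as a unit quaternion [w, x, y, z].
In Python, from plant import env gives the robot as it stands. Calls block until the motion is done:
- env.move_to(position, orientation): joint-space move of the TCP to a pose.
- env.servo_line(position, frame=None, max_speed=0.15): straight line of the TCP; frame=None keeps the orientation; max_speed is the mean speed in m/s.
- env.move_joints(angles): joint-space move.
- env.move_gripper(opening, strength=None): opening from 0.0 (shut) to 1.0 (fully open); strength is the grip in N (None keeps the last); returns when the fingers have stopped.
- env.hold(seconds).
- env.inverse_kinematics(position, orientation): joint angles nearest the present ones, or None.
- env.get_image(name): name is "scene" or "top"; returns a dict with "img" (420x560x3 uint8, red, green, blue), "depth" (420x560 float32, m along the optical axis (not along the pixel's ray), 0 where there is no reading), "intrinsics" (3x3 intrinsics, pixels), "world_to_cam" (4x4, takes a point from world to camera coordinates). Camera axes: x right, y up, looking along -z (the intrinsics and any distortion apply to the point x, -y, -z); pixel columns grow to the right and rows downward; lengths in m; the calibration is good to about 2 mm. A picture is of the moment at which its call begins.
A pose or a line that the arm cannot do raises env.IKError and nothing moves.
- env.finish_job(): hands the job in; it is judged then, once.
Readings, each from a call of its own:
- env.get_time(): time.
- env.get_joint_positions(): joint angles.
- env.get_dq(): joint speeds.
- env.get_joint_efforts(): joint torques, N m.
- env.get_tcp_pos(): TCP position.
- env.get_tool_rot(): TCP orientation.
- env.get_force(): force on the tool from outside, world axes, zero at the start.
- env.get_wrist_torque(): the same for the moment, N m.
- env.get_grip_width(): opening from 0.0 (shut) to 1.0 (fully open).
- env.get_gripper_force(): force on a finger pad.
Only numpy, scipy, OpenCV 4.12 (cv2) and the standard library are available. Lean on these libraries where they do the work, as an engineer would, in place of code of your own. Each camera call takes 0.05 s, during which the arm holds its last target. There are 200 camera calls.

## Task

Close up the sample chamber: gently lower its hinged lid until it is fully shut, without slamming it. Then press the lid's springy black screw-knob down and, keeping it pressed, turn it clockwise (seen from above) about a quarter turn until it comes to its stop, so that it bites and stays down when you let go. Leave the other things on the bench where they are.

Things in the scene. Friction and masses are not known exactly. Their poses are not given: they have to be found in the camera images.
- sample_box: white chamber base, open box 170 (x) x 200 (y) x 90 mm high, 6 mm walls, fixed; place and yaw vary. Origin: centre of underside, z up; x runs from its front (dark strip, small green window; the knob is on this side) to the hinge side. With the lid shut, the knob's upright axis is at x = -55 mm, y = 0 and the lid's upper face is 100 mm above the bench
- lid_hinge (a point): point on the hinge line at mid width, at the top of the base's far wall: 85 mm along the base's x, 90 mm high; axes as the base's, the hinge line is y
- lid_edge (a point): middle of the lid's free edge, on its outer face, 170 mm from the hinge line; x along the lid towards the hinge, z out of the outer face. The lid is a grey plate 170 x 200 x 10 mm, flat outside but for the knob: its axis is 140 mm from the hinge line at mid width, it spans 33 mm around that and stands 54 mm off the face
- lid (a joint): lid angle in rad: 0 shut (level), larger is more open, 1.57 would be upright; a stiff hinge that stays where it is left and takes about 3 to 5 N at the free edge to move
- knob_grip (a point): grip point on the axis of the screw-knob: black disc 60 mm across, 12 mm thick, with an upright wing 66 mm long, 16 mm wide, 31 mm high, white line on top. The point is 22 mm above the disc's upper face, 9 mm below the wing's top; x along the wing, z up the axis. While the knob is up its disc is 12 mm off the lid and a red collar shows beneath
- knob_press (a joint): how far the knob is pressed down, m: 0 sprung up, at most 0.011. The spring takes 3 N at first, 9 N at 0.009, 10.5 N at the bottom. It must be down 0.0065 or more (0.009 is good) before it can turn beyond about 0.2 rad; turned home, it is held down at about 0.0075
- knob_turn (a joint): knob angle in rad, growing clockwise seen from above: at 0 the wing lies along the base's x; starts near 0, stop at 1.3; the cross pin under the knob bites from about 0.4 on and the screw is home from 1.0
- vial_rack: bystander: blue block 70 x 110 x 35 mm with amber vials, 61 mm high in all, loose on the bench on one side of the chamber; origin under its centre
- solvent_bottle: bystander: clear bottle 68 mm across, 130 mm high, blue cap, loose on one side of the chamber; origin under its centre
- jar: bystander: amber jar 66 mm across, 80 mm high, loose on the right of the bench; origin under its centre
- wrench: bystander: steel wrench 170 mm long lying on the right of the bench; origin under its centre
- mouse: bystander: black computer mouse 110 x 60 x 30 mm on the left of the bench; origin under its centre

How it is judged:
On the way, in this order (a step that is already met when the one before it is completed fails the run):
1. the lid is shut (value of joint lid below 0.04 rad), for 0.2 s.
2. the knob is pressed down and turned clockwise home with the lid shut (value of joint lid below 0.04 rad and value of joint knob_turn above 1 rad and value of joint knob_press above 0.006 m), for 0.2 s.
At the end, for the whole second after the job is handed in: the lid is shut (within 0.04 rad), the knob is turned clockwise past 1.0 rad and stays down by itself by more than 6 mm, and lid and knob are at rest (all of step 2 and velocity of joint lid between -0.05 and 0.05 rad/s and velocity of joint knob_turn between -0.05 and 0.05 rad/s); the robot touches nothing.
It fails at once if the lid is slammed (moves faster than 3 rad/s) (velocity of joint lid below -3 rad/s).
It fails at once if a bystander (rack, bottle, jar, wrench or mouse) is moved by more than 30 mm (distance of any of vial_rack, solvent_bottle, jar, wrench, mouse from where it was at the start of the episode above 0.03 m).
It also fails if it takes over 56 s, if anything falls off the work surface, if the arm or the gripper's body presses on something with over 40 N, if the wrist force passes 120 N, or if a joint passes its speed limit or range.

## Working session

There is one attempt and no reset: what is moved stays moved. The work goes in short steps, each a Python script; the robot and the scene stay as the last script left them, time stands still between calls to the robot, and variables do not carry over. Pictures are saved under pics/ and viewed, at most 10 in all, crops included, and the job is handed in when it is done.

```bash
mkdir -p pics; python3 - <<'E'
from plant import env
import cv2,numpy as np
for n in("scene","top"):
    d=env.get_image(n); cv2.imwrite(f"pics/{n}0.png",d["img"][:,:,::-1]); np.savez(f"{n}0.npz",**d)
    T=np.linalg.inv(d["world_to_cam"]); print(n,T[:3,3],-T[:3,2],d["intrinsics"][0,0], d.keys())
print(env.get_tool_rot(),env.get_time())
E
```

```text
scene [ 1.3005241  -0.59774391  1.23794827] [-0.51484053  0.41202651 -0.75178015] 532.43858786736 dict_keys(['img', 'depth', 'intrinsics', 'world_to_cam'])
top [0.41205604 0.00986846 1.42504046] [ 0.09660959 -0.01859373 -0.99514866] 385.5555569034052 dict_keys(['img', 'depth', 'intrinsics', 'world_to_cam'])
[-2.98739671e-04  1.55272012e-01  9.87871164e-01 -1.03763101e-03] 0.1
```

View pics/scene0.png

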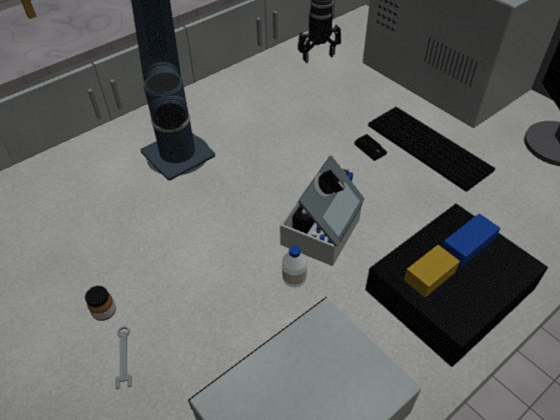

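View pics/top0.png

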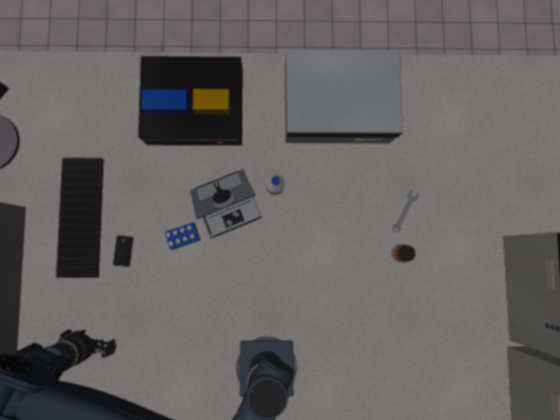

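The chamber is near top-view pixel (226,205), with the rack to its left at (182,236), the bottle to its right at (275,184) and the lid partly open. In the scene view the chamber is at (322,215). Next I'll build the point clouds.

```bash
cat > h.py <<'E'
import numpy as np,cv2
def cloud(d):
    K=d["intrinsics"];Z=d["depth"];v,u=np.mgrid[:Z.shape[0],:Z.shape[1]]
    c=np.stack([(u-K[0,2])/K[0,0]*Z,-(v-K[1,2])/K[1,1]*Z,-Z,np.ones_like(Z)],-1)
    P=(c@np.linalg.inv(d["world_to_cam"]).T)[...,:3]; P[Z==0]=np.nan
    return P
def proj(d,X):
    X=np.atleast_2d(X);c=(np.c_[X,np.ones(len(X))]@d["world_to_cam"].T)[:,:3];K=d["intrinsics"]
    return np.c_[K[0,0]*c[:,0]/-c[:,2]+K[0,2],-K[1,1]*c[:,1]/-c[:,2]+K[1,2]]
E
python3 - <<'E'
from h import *
np.set_printoptions(precision=3,suppress=True)
for n,(u0,u1,v0,v1) in(("scene",(250,390,140,300)),("top",(155,295,160,260))):
    d=dict(np.load(n+"0.npz"));P=cloud(d)
    s=4 if n=="scene" else 5
    c=cv2.resize(d["img"][v0:v1,u0:u1,::-1],None,fx=s,fy=s,interpolation=cv2.INTER_CUBIC);cv2.imwrite(f"pics/{n}c.png",np.clip(c*1.3,0,255).astype('uint8'))
    for v in range(v0,v1,8): print(v,[ (u,*np.round(P[v,u]*1000).astype(int)) for u in range(u0,u1,10) if P[v,u,2]>0.03])
E
```

```text
140 [(360, np.int64(386), np.int64(497), np.int64(38)), (370, np.int64(402), np.int64(531), np.int64(30))]
148 []
156 [(330, np.int64(519), np.int64(217), np.int64(221))]
164 [(330, np.int64(534), np.int64(204), np.int64(208))]
172 [(320, np.int64(549), np.int64(151), np.int64(221)), (330, np.int64(593), np.int64(144), np.int64(258)), (340, np.int64(555), np.int64(226), np.int64(180)), (350, np.int64(471), np.int64(366), np.int64(31))]
180 [(320, np.int64(579), np.int64(123), np.int64(231)), (330, np.int64(599), np.int64(141), np.int64(236)), (340, np.int64(575), np.int64(206), np.int64(176)), (350, np.int64(579), np.int64(244), np.int64(154))]
188 [(310, np.int64(572), np.int64(94), np.int64(215)), (320, np.int64(591), np.int64(113), np.int64(218)), (330, np.int64(601), np.int64(141), np.int64(207)), (340, np.int64(627), np.int64(152), np.int64(219)), (350, np.int64(595), np.int64(231), np.int64(142))]
196 [(300, np.int64(489), np.int64(133), np.int64(91)), (310, np.int64(589), np.int64(80), np.int64(207)), (320, np.int64(594), np.int64(112), np.int64(189)), (330, np.int64(600), np.
[... 4727 characters left out ...]
nt64(66)), (255, np.int64(534), np.int64(41), np.int64(89))]
224 [(185, np.int64(510), np.int64(295), np.int64(33)), (205, np.int64(506), np.int64(215), np.int64(88)), (225, np.int64(508), np.int64(148), np.int64(63)), (235, np.int64(507), np.int64(112), np.int64(67)), (245, np.int64(509), np.int64(78), np.int64(43))]
232 [(165, np.int64(481), np.int64(365), np.int64(36)), (175, np.int64(479), np.int64(323), np.int64(64)), (185, np.int64(481), np.int64(293), np.int64(39)), (195, np.int64(481), np.int64(258), np.int64(38)), (225, np.int64(480), np.int64(149), np.int64(51))]
240 [(185, np.int64(451), np.int64(288), np.int64(60)), (195, np.int64(452), np.int64(257), np.int64(39))]
248 []
256 []
```

View pics/scenec.png

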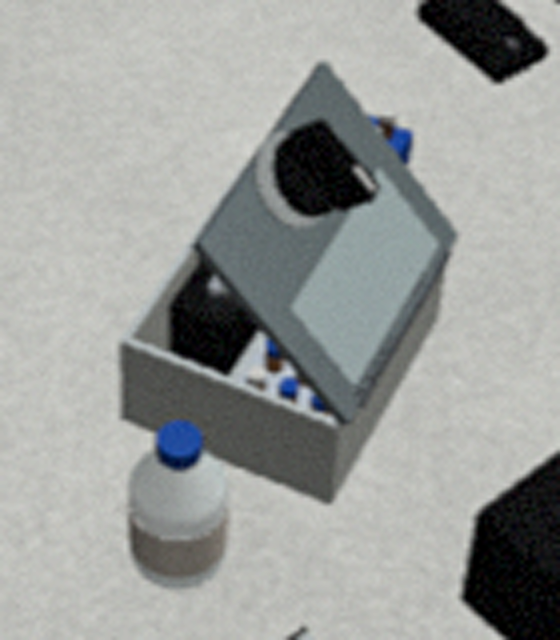

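View pics/topc.png

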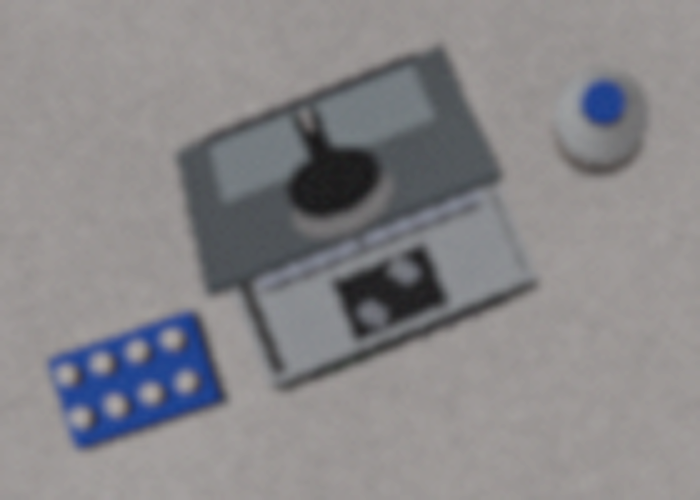

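The crops show these features, in full-image pixels:
- **Scene, lid free edge:** (331,156) to (299.5,201)
- **Scene, hinge edge:** (363.5,198.5) to (336.5,244)
- **Top, lid corners:** (197,219), (255,196), (191,191) and (243,170)

I'll fit the pose to these corners plus the depth data.

```bash
cat >> h.py <<'E'
def frames(p):
    x,y,yaw,a=p;c,s=np.cos(yaw),np.sin(yaw)
    R=np.array([[c,-s,0],[s,c,0],[0,0,1]]);o=np.array([x,y,0])
    Ry=np.array([[np.cos(a),0,np.sin(a)],[0,1,0],[-np.sin(a),0,np.cos(a)]])
    base=lambda b:o+np.asarray(b)@R.T
    lid=lambda b:base(np.array([.085,0,.09])+np.asarray(b)@Ry.T)
    return R,base,lid
E
python3 - <<'E'
from h import *
from scipy.optimize import least_squares
np.set_printoptions(precision=4,suppress=True)
D={n:dict(np.load(n+"0.npz")) for n in("scene","top")}
L={"scene":[(330.75,155.75),(299.5,200.75),(363.5,198.5),(336.5,244)],"top":[(197,218.6),(255,196),(191,191),(243,169.6)]}
C=[[-.17,.1,.01],[-.17,-.1,.01],[0,.1,.01],[0,-.1,.01]]
B=[(280.5,226.25),(335,246),(332.75,265),(280.5,243.75)]; CB=[[-.085,-.1,.09],[.085,-.1,.09],[.085,-.1,0],[-.085,-.1,0]]
pts={}
for n in D:
    P=cloud(D[n]);poly=np.array(L[n])[[0,1,3,2]];cen=poly.mean(0);m=np.zeros(P.shape[:2],np.uint8)
    cv2.fillConvexPoly(m,np.int32(cen+.85*(poly-cen)),1);q=P[m>0];pts[n]=q[np.isfinite(q[:,0])]
def res(p):
    R,base,lid=frames(p);r=[]
    for n in D: r.append((proj(D[n],lid(C))-L[n]).ravel())
    r.append((proj(D["scene"],base(CB))-B).ravel())
    X=lid([[0,0,.01],[0,1,.01],[-1,0,.01]]);nn=np.cross(X[1]-X[0],X[2]-X[0])
    for n in D: r.append(np.clip((pts[n]-X[0])@nn/.003,-3,3)/np.sqrt(len(pts[n]))*3)
    return np.concatenate(r)
f=least_squares(res,[.58,.13,.38,.8],loss="soft_l1");p=f.x
print(p);print(f.fun[:24].reshape(-1,2))
for n in D:
    X=frames(p)[2]([[0,0,.01],[0,1,.01],[-1,0,.01]]);nn=np.cross(X[1]-X[0],X[2]-X[0]);e=(pts[n]-X[0])@nn
    print(n,np.percentile(e,[10,30,50,70])*1000)
R,base,lid=frames(p);print("edge",lid([-.17,0,.01]),"knob shut",base([-.055,0,.1]),"hinge",base([.085,0,.09]))
np.save("p.npy",p)
E
```

```text
[0.5763 0.1402 0.4001 0.8231]
[[ 0.1358 -1.3229]
 [ 0.3413 -0.2109]
 [ 0.9572 -0.4128]
 [ 0.8344  1.8678]
 [-1.2506 -0.7954]
 [-0.1563 -2.8332]
 [-1.4082 -0.687 ]
 [-0.1149 -1.2621]
 [-0.9894 -1.177 ]
 [-0.3084  0.4539]
 [-0.1079  0.9199]
 [-0.6009  1.0482]]
scene [-2.1142 -0.3428  1.1067  2.9172]
top [-0.0887  1.1703  2.0837  3.3177]
edge [0.5549 0.1311 0.2214] knob shut [0.5257 0.1187 0.1   ] hinge [0.6546 0.1733 0.09  ]
```

```bash
cat >> h.py <<'E'
from scipy.spatial.transform import Rotation as Ro
def quat(a):  # tool down, tool y along world heading a (mod pi sense), proper frame
    y=np.array([np.cos(a),np.sin(a),0]);z=np.array([0,0,-1.]);x=np.cross(y,z)
    return Ro.from_matrix(np.c_[x,y,z]).as_quat()[[3,0,1,2]]
E
python3 - <<'E'
from h import *
from plant import env
np.set_printoptions(precision=3,suppress=True)
p=np.load("p.npy");R,base,lid=frames(p);g=base([-.055,0,.1])
for k in(0,np.pi):
  for t in(0,-.65,-1.35):
    for z in(.10,.126,.3): 
      q=env.inverse_kinematics(g+[0,0,z-.1],quat(p[2]+np.pi/2+k+t));print(k,t,z,q)
def tgt(a): 
    return frames([*p[:3],a])[2]([-.15,.068,.01])+[0,0,.011*np.tan(a)]
for a in(.82,.4,0): print(tgt(a),env.inverse_kinematics(tgt(a),quat(p[2]+np.pi/2)),env.inverse_kinematics(tgt(a),quat(p[2]-np.pi/2)))
E
```

```text
0 0 0.1 [ 0.098  0.095 -0.112  1.363  0.    -0.302]
0 0 0.126 [ 0.098  0.086 -0.07   1.415  0.    -0.302]
0 0 0.3 [ 0.098  0.115  0.309  1.764  0.    -0.302]
0 -0.65 0.1 [ 0.098  0.095 -0.112  1.363  0.     0.348]
0 -0.65 0.126 [ 0.098  0.086 -0.07   1.415  0.     0.348]
0 -0.65 0.3 [0.098 0.115 0.309 1.764 0.    0.348]
0 -1.35 0.1 [ 0.098  0.095 -0.112  1.363  0.     1.048]
0 -1.35 0.126 [ 0.098  0.086 -0.07   1.415  0.     1.048]
0 -1.35 0.3 [0.098 0.115 0.309 1.764 0.    1.048]
3.141592653589793 0 0.1 [ 0.098  0.095 -0.112  1.363  0.     2.839]
3.141592653589793 0 0.126 [ 0.098  0.086 -0.07   1.415  0.     2.839]
3.141592653589793 0 0.3 [0.098 0.115 0.309 1.764 0.    2.839]
3.141592653589793 -0.65 0.1 [ 0.098  0.095 -0.112  1.363  0.    -2.794]
3.141592653589793 -0.65 0.126 [ 0.098  0.086 -0.07   1.415  0.    -2.794]
3.141592653589793 -0.65 0.3 [ 0.098  0.115  0.309  1.764  0.    -2.794]
3.141592653589793 -1.35 0.1 [ 0.098  0.095 -0.112  1.363  0.    -2.094]
3.141592653589793 -1.35 0.126 [ 0.098  0.086 -0.07   1.415  0.    -2.094]
3.141592653589793 -1.35 0.3 [ 0.098  0.115  0.309  1.764  0.    -2.094]
[0.541 0.199 0.218] [ 0.236  0.18   0.217  1.608  0.    -0.164] [0.236 0.18  0.217 1.608 0.    2.978]
[0.504 0.184 0.162] [ 0.224  0.074 -0.011  1.486  0.    -0.176] [ 0.224  0.074 -0.011  1.486  0.     2.966]
[0.49  0.177 0.1  ] [ 0.219  0.05  -0.16   1.361  0.    -0.181] [ 0.219  0.05  -0.16   1.361  0.     2.96 ]
```

```bash
python3 - <<'E'
from h import *
from plant import env
np.set_printoptions(precision=3,suppress=True)
p=np.load("p.npy");Q=quat(p[2]+np.pi/2)
def tgt(a): 
    return frames([*p[:3],a])[2]([-.15,.068,.01])+[0,0,.011*np.tan(a)]
env.move_gripper(0.)
env.move_to(tgt(.82)+[-.01,0,.09],Q)
print(env.get_time(),env.get_force())
for a in(.85,.75,.65,.55,.45,.35,.25,.17,.1,.05,.0):
    env.servo_line(tgt(a),Q,max_speed=.06)
    F=env.get_force();print(a,round(env.get_time(),2),F,env.get_tcp_pos()-tgt(a))
    if np.linalg.norm(F)>30: break
E
```

```text
2.625 [-0.519  0.612  0.642]
0.85 4.23 [ 0.02  -0.588 -1.375] [0.    0.    0.001]
0.75 4.66 [0.425 0.308 0.871] [-0. -0.  0.]
0.65 5.08 [ 0.701  0.112 -0.641] [-0. -0. -0.]
0.55 5.51 [ 0.029 -0.687 -0.398] [-0. -0. -0.]
0.45 5.93 [0.015 0.641 0.039] [-0. -0. -0.]
0.35 6.35 [ 0.146  0.025 -0.204] [-0.    -0.    -0.001]
0.25 6.77 [0.855 0.558 0.166] [-0.001 -0.    -0.001]
0.17 7.13 [-0.781  0.188  0.104] [-0.001 -0.    -0.001]
0.1 7.47 [ 0.597 -0.429  0.061] [-0.001 -0.    -0.001]
0.05 7.76 [ 0.342 -0.458 -0.795] [-0.    -0.    -0.001]
0.0 8.04 [0.694 0.871 3.769] [0.001 0.    0.001]
```

```bash
python3 - <<'E'
from h import *
from plant import env
np.set_printoptions(precision=3,suppress=True)
for i in range(4):
    t=env.get_tcp_pos()
    F=env.get_force();print(t,F)
    if F[2]>12: break
    env.servo_line(t-[0,0,.001],max_speed=.02)
d=env.get_image("scene");c=d["img"][120:300,240:400,::-1]
cv2.imwrite("pics/s1.png",cv2.resize(c,None,fx=3.3,fy=3.3,interpolation=cv2.INTER_CUBIC))
P=cloud(d);p=np.load("p.npy");R,base,lid=frames([*p[:3],0])
for b in([-.02,-.07],[.03,-.06],[.03,0],[-.07,-.08]):
    u,v=np.round(proj(d,base([*b,.1]))[0]).astype(int);print(b,u,v,P[v,u],base([*b,.1]))
E
```

```text
[0.491 0.178 0.101] [0.694 0.871 3.769]
[0.491 0.178 0.1  ] [-2.295 -0.425  6.656]
[0.491 0.178 0.1  ] [-2.045 -0.923  6.721]
[0.491 0.178 0.1  ] [-1.752 -0.517  6.589]
[-0.02, -0.07] 305 223 [0.583 0.071 0.098] [0.585 0.068 0.1  ]
[0.03, -0.06] 323 227 [0.628 0.098 0.1  ] [0.627 0.097 0.1  ]
[0.03, 0] 331 213 [0.605 0.149 0.103] [0.604 0.152 0.1  ]
[-0.07, -0.08] 287 220 [0.542 0.039 0.099] [0.543 0.039 0.1  ]
```

View pics/s1.png

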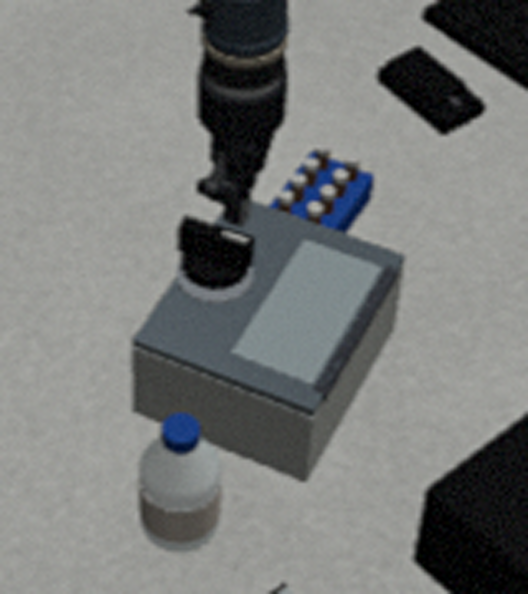

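The lid is level in the image and its face measures about 0.10 m all over. The knob at crop (215,255) is still up. Next I'll press once more, retract, and measure the knob.

```bash
python3 - <<'E'
from h import *
from plant import env
np.set_printoptions(precision=4,suppress=True)
t=env.get_tcp_pos();env.servo_line(t-[0,0,.004],max_speed=.02);print(env.get_force(),env.get_tcp_pos());env.hold(.3)
env.servo_line(t+[0,0,.2],max_speed=.2)
p=np.load("p.npy");R,base,lid=frames([*p[:3],0])
env.move_gripper(1.0)
env.servo_line(base([-.12,.16,.32]),max_speed=.3)
for n in("scene","top"):
    d=env.get_image(n);P=cloud(d);q=((P-base([-.055,0,0]))@R).reshape(-1,3)
    near=np.hypot(q[:,0],q[:,1])<.05
    w=q[near&(q[:,2]>.146)&(q[:,2]<.175)];print(n,len(w),"mean",w.mean(0),np.percentile(w,[3,97],axis=0))
    xy=w[:,:2]-w[:,:2].mean(0);_,_,V=np.linalg.svd(xy);print("wing ang rel base x",np.degrees(np.arctan(V[0,1]/V[0,0])))
    l=q[(np.abs(q[:,0]-.05)<.06)&(np.abs(q[:,1])<.08)&(q[:,2]>.05)&(np.hypot(q[:,0],q[:,1])>.05)];print("lid z",np.median(l[:,2]),"slope",np.polyfit(l[:,0],l[:,2],1))
    if n=="top":
        c=d["img"][170:260,160:290,::-1];cv2.imwrite("pics/t2.png",np.clip(1.4*cv2.resize(c,None,fx=5,fy=5,interpolation=cv2.INTER_CUBIC),0,255))
        for b in([-.085,.1,.1],[-.085,-.1,.1],[.085,.1,.1],[.085,-.1,.1],[-.055,0,.154]): print(b,(proj(d,base(b))[0]-[160,170])*5)
print(env.get_time())
E
```

```text
[-5.9378 -2.0642 17.4769] [0.4907 0.1777 0.1004]
scene 150 mean [ 0.0021 -0.0041  0.1548] [[-0.0301 -0.0115  0.1467]
 [ 0.0325  0.0075  0.161 ]]
wing ang rel base x 2.2722608560602917
lid z 0.10213909351124761 slope [0.0137 0.1013]
top 100 mean [0.0018 0.0003 0.155 ] [[-0.0295 -0.0075  0.1496]
 [ 0.0331  0.0079  0.1589]]
wing ang rel base x 2.0227855555903336
lid z 0.10072737621323657 slope [0.0106 0.1001]
[-0.085, 0.1, 0.1] [243.8544 337.0408]
[-0.085, -0.1, 0.1] [513.0722 223.7676]
[0.085, 0.1, 0.1] [151.03   110.5038]
[0.085, -0.1, 0.1] [418.2215   0.2465]
[-0.055, 0, 0.154] [355.646  233.1365]
12.2583[ WARN:0@5.371] global loadsave.cpp:1063 imwrite_ Unsupported depth image for selected encoder is fallbacked to CV_8U.
```

View pics/t2.png

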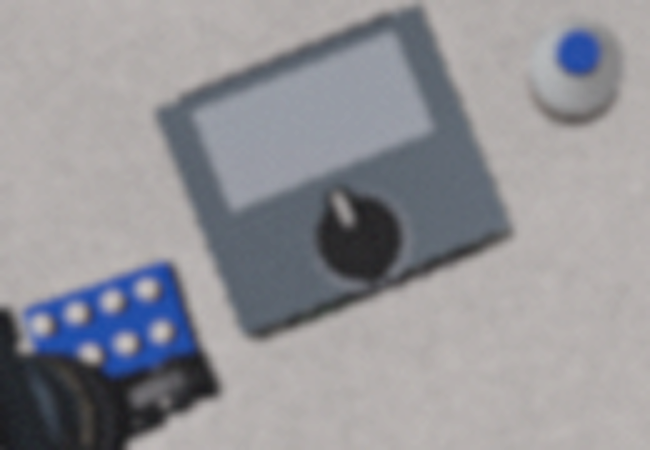

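The shut lid covers the chamber in the crop. The knob disc is at (358,237), with the wing running from (340,195) to (378,285), along the base's x. I'll grasp, press and turn it.

```bash
python3 - <<'E'
from h import *
from plant import env
np.set_printoptions(precision=4,suppress=True)
p=np.load("p.npy");R,base,lid=frames([*p[:3],0])
h=p[2]+np.pi/2+.03; g=base([-.0535,0,0])
def say(s):print(s,round(env.get_time(),2),env.get_tcp_pos()-g,env.get_force(),env.get_wrist_torque(),env.get_grip_width())
env.move_to(g+[0,0,.25],quat(h));say("above")
env.servo_line(g+[0,0,.127],max_speed=.12);say("at")
env.move_gripper(.0,60);say("grip")
z=.1175
env.servo_line(g+[0,0,z],max_speed=.02);say("press")
t=env.get_tcp_pos()[2]
if t>.1185: z-=t-.1175;env.servo_line(g+[0,0,z],max_speed=.02);say("press2")
E
```

```text
above 13.03 [-0.0003  0.      0.2501] [ 0.3152 -0.2967 -0.1453] [ 0.0221 -0.0134 -0.0099] 0.9986641029757807
at 14.21 [0.0007 0.0002 0.1282] [-0.673   0.958   0.0716] [-0.0064  0.0664 -0.0013] 1.0027686223672212
grip 14.85 [ 0.0005 -0.001   0.1274] [ 0.448  -3.0642  1.5533] [-0.6659 -0.0936  0.0794] 0.1766055094261336
press 15.47 [ 0.0005 -0.0009  0.119 ] [-1.9443 -5.8531  8.1853] [-1.1595  0.3382  0.0041] 0.17485068511002488
press2 15.72 [ 0.0005 -0.0009  0.1177] [-1.782  -5.655   8.8404] [-1.1915  0.4036 -0.0086] 0.17913476067038642
```

```bash
python3 - <<'E'
from h import *
from plant import env
np.set_printoptions(precision=4,suppress=True)
p=np.load("p.npy");R,base,lid=frames([*p[:3],0])
h=p[2]+np.pi/2+.03; g=base([-.0535,0,0]);
for t in np.r_[np.arange(.15,1.3,.15),1.27]:
    env.servo_line(g+[0,0,.1162],quat(h-t),max_speed=.15)
    q=env.get_tool_rot();y=Ro.from_quat(np.asarray(q)[[1,2,3,0]]).as_matrix()[:,1]
    T=env.get_wrist_torque()
    print(round(t,2),round(env.get_time(),2),(h-np.arctan2(y[1],y[0])),env.get_tcp_pos()-g,env.get_force(),T,env.get_grip_width())
E
```

```text
0.15 16.02 0.15092622690987278 [ 0.0005 -0.0008  0.118 ] [-1.0936 -5.5285  8.6327] [-1.0608  0.417  -0.0466] 0.17515955343698483
0.3 16.32 0.300881570803442 [ 0.0005 -0.0007  0.118 ] [-1.4598 -4.7334  8.6054] [-1.0392  0.3911 -0.0871] 0.17323525802939096
0.45 16.62 0.4508362590672499 [ 0.0005 -0.0007  0.118 ] [-1.9001 -4.0333  7.8101] [-1.0481  0.3678 -0.1107] 0.1790069155907642
0.6 16.93 0.6008527406341813 [ 0.0006 -0.0006  0.118 ] [-1.9526 -4.293   7.4859] [-0.9966  0.3215 -0.1053] 0.17543445556783158
0.75 17.23 0.7508258595132 [ 0.0006 -0.0005  0.1181] [ 0.2474 -4.533   8.2875] [-1.0273  0.3422 -0.044 ] 0.17616881318844652
0.9 17.52 0.90077186423551 [ 0.0007 -0.0005  0.1181] [-2.0465 -4.816   9.5151] [-0.9144  0.3567 -0.0093] 0.17310817917602384
1.05 17.82 1.0506965350857582 [ 0.0008 -0.0004  0.1181] [-1.5744 -4.6719  8.7471] [-0.8907  0.3336 -0.0324] 0.17633382367594305
1.2 18.12 1.2006665377113257 [ 0.0008 -0.0004  0.1181] [-1.2287 -3.5067  7.9885] [-0.874   0.2209 -0.0465] 0.1764444476580041
1.27 18.38 1.2706171661874273 [ 0.0008 -0.0003  0.1181] [-0.8608 -4.2678  8.1591] [-0.8808  0.2363 -0.0643] 0.17445349326942722
```

```bash
python3 - <<'E'
from h import *
from plant import env
np.set_printoptions(precision=4,suppress=True)
p=np.load("p.npy");R,base,lid=frames([*p[:3],0])
h=p[2]+np.pi/2+.03; g=base([-.0535,0,0]);t=1.27
T0=env.get_wrist_torque()[2]
while t<1.42:
    t+=.03;env.servo_line(g+[0,0,.1162],quat(h-t),max_speed=.1);T=env.get_wrist_torque()[2];print(t,T)
    if abs(T-T0)>.35:break
env.hold(.2);env.move_gripper(1.0);print(env.get_tcp_pos()-g,env.get_force())
env.servo_line(g+[0,0,.3],max_speed=.12)
env.servo_line(base([-.15,.16,.32]),max_speed=.3)
for n in("scene","top"):
    d=env.get_image(n);P=cloud(d);q=((P-g)@R).reshape(-1,3)
    w=q[(np.hypot(q[:,0],q[:,1])<.05)&(q[:,2]>.138)&(q[:,2]<.175)];print(n,len(w),np.percentile(w[:,2],[25,50,75]))
    xy=w[:,:2]-w[:,:2].mean(0);_,_,V=np.linalg.svd(xy);print("wing ang",np.arctan(V[0,1]/V[0,0]))
    l=q[(np.abs(q[:,0]-.05)<.06)&(np.abs(q[:,1])<.08)&(q[:,2]>.05)&(np.hypot(q[:,0],q[:,1])>.05)];print("lid",np.polyfit(l[:,0],l[:,2],1))
    if n=="scene":cv2.imwrite("pics/s3.png",cv2.resize(d["img"][120:300,240:400,::-1],None,fx=3.3,fy=3.3,interpolation=cv2.INTER_CUBIC))
print(env.get_time())
E
```

```text
1.3 -0.04412227269046224
1.33 -0.0728144510155083
1.36 0.35145912127197254
[-0.0001  0.0001  0.1161] [ 0.2608  0.3776 -0.5011]
scene 116 [0.1457 0.1478 0.1496]
wing ang -1.3065294625330706
lid [0.0066 0.1017]
top 101 [0.1452 0.1468 0.149 ]
wing ang -1.311866536254032
lid [0.0115 0.1   ]
22.5667
```

View pics/s3.png

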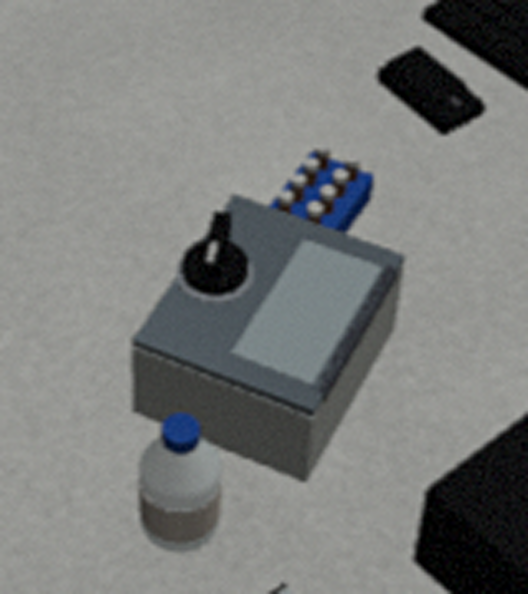

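The knob at crop (215,265) is turned about 1.3 rad. Its wing top dropped from about 0.155 to 0.147 m, so it is being held down. The lid is shut and the rack and bottle are where they were.

```bash
python3 -c "
from plant import env
print(env.finish_job())"
```

```text
the job is handed in; nothing more can be done
None
```

The job is handed in: the lid was lowered gently and is shut, the knob is turned to its stop (about 1.3 rad) and stays down by itself, and nothing else was touched (verdict not reported).

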